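# Dry-assemble two brass candlesticks on their tie rods

### The job

Put the two brass candlesticks together on their upright rods, from the bottom up and each piece the same way up as it stands now: on the big foot with the tall rod the column, then the wide drip pan, then the tall candle cup; on the small foot with the short rod the small drip pan, then the short candle cup. Lower each piece over the rod until it rests on what is below it before you let go, so that nothing is dropped. Leave the hammer and the pot of punches where they are.

Things in the scene. Friction and masses are not known exactly. Their poses are not given: they have to be found in the camera images.
- big_foot: Larger candlestick foot, fixed: round brass, 120 mm across, beaded rim, on a 150 x 150 x 15 mm plywood board. Origin: centre of the board's underside, on the bench; z up. It narrows to a flat seat 34 mm across, 49 mm above the origin. From the seat's centre a tall steel rod, 8 mm thick, rises to 166 mm above the origin; its last 6 mm taper to a 4 mm tip.
- small_foot: Smaller candlestick foot, fixed: round brass, 92 mm across, beaded rim, on a 120 x 120 x 15 mm plywood board. Origin: centre of the board's underside, on the bench; z up. Flat seat 34 mm across, 41 mm above the origin. From its centre a short steel rod, 8 mm thick, rises to 76 mm above the origin; its last 6 mm taper to a 4 mm tip.
- column: Column: baluster-shaped stem, the longest piece, 80 mm high. Underside 34 mm across, a bulge of 42 mm some 32 mm up; from 54 mm up to the top a straight neck 26 mm thick, the place to grip. Once seated, the rod stands 37 mm out of its top, between the fingers. Loose brass, upright, under 0.5 kg. Origin: centre of underside, z up its axis; 15 mm bore right through along it.
- wide_pan: Wide drip pan: shallow dish 90 mm across, beaded rim 12 mm above the underside; in its middle a hub 26 mm thick stands up to 26 mm above the underside (grip the hub above the rim). The next piece rests on the hub's flat top. Stands on a flat boss 32 mm across. Loose brass, upright, under 0.5 kg. Origin: centre of underside, z up its axis; 15 mm bore right through along it.
- small_pan: Small drip pan: shallow dish 62 mm across, plain rim 10 mm above the underside; in its middle a hub 26 mm thick stands up to 24 mm above the underside (grip the hub above the rim). The next piece rests on the hub's flat top. Stands on a flat boss 30 mm across. Loose brass, upright, under 0.5 kg. Origin: centre of underside, z up its axis; 15 mm bore right through along it.
- tall_cup: Tall candle cup: slim round socket 52 mm high, 35 mm outside, open at the top (23 mm inside), floor 6 mm thick. Loose brass, upright, under 0.5 kg. Origin: centre of underside, z up its axis; 15 mm bore right through along it. Once seated, the rod's end shows 5 mm above its floor.
- short_cup: Short candle cup: squat round socket 32 mm high, 43 mm outside, open at the top (25 mm inside), floor 6 mm thick. Loose brass, upright, under 0.5 kg. Origin: centre of underside, z up its axis; 15 mm bore right through along it. Once seated, the rod's end shows 5 mm above its floor.
- hammer: Bystander: chasing hammer lying on the bench beyond the pieces, 260 mm long, 26 mm thick, wooden handle, dark steel head. Origin under the middle of its length, x along the handle to the head.
- punch_pot: Bystander: round steel pot 72 mm across and 85 mm high, full of steel punches that stand up to about 130 mm above the bench. Origin: centre of its underside.
Things that resemble listed ones, but are neither listed nor needed, are in the scene too. Leave any orange look-alike of the short_cup alone. What is shaped like the small_pan but blue is not meant.

How it is judged:
By the outcome, as a careful person would: the job done as asked, in the order asked, and still so for the second after the job is handed in, with the robot touching nothing.
It also fails if it takes over 141 s, if anything falls off the work surface, if the arm or the gripper's body presses on something with over 40 N, if the wrist force passes 120 N, or if a joint passes its speed limit or range.

### The arm

A 6-joint arm with a two-finger parallel gripper is mounted at the origin on the work surface. World frame = base frame: x ahead of the robot, y to its left, z up, the work surface at z = 0. Lengths are in m, angles in rad, forces in N, time in s.
With the tool pointing down it reaches from about 0.35 to 0.725 m from the base axis. Payload 4.3 kg.
Tool frame: the origin (TCP) lies on the mounting face of the last link; the fingertips stand 173 mm ahead of it and the grasp point (between the pads) lies 155 mm ahead of it (robot.tcp_to_grasp is the distance from the TCP to the grasp point, in m); z points along the fingers, y is the line along which they close (so a half turn about z gives the same grasp; the last joint's range is limited). The gripper opens to 85 mm and grips with 20 to 120 N. Pads are 22 mm wide; open, the fingers measure 114 mm over their backs; the gripper's body (76 mm by 85 mm) begins 54 mm behind the grasp point. The pads swing forward as they close: fully open they stand 13 mm farther back than shut.
Start: joints at [1.203, 0.377, 0.081, 1.274, 0, 1.46], TCP at [0.147, 0.556, 0.405] pointing down, gripper open.
Joint ranges: [-2.72, 2.72], [-0.84, 1.66], [-1.02, 1.22], [-1.77, 2.12], [-1.37, 1.28], [-3.14, 3.14]. Speed limits (rad/s): [2.57, 2.57, 3.14, 3.14, 3.14, 3.14].

### API

Orientations are given as a rotation vector (axis times angle).
In Python, from bench import robot gives the robot as it stands.
- The arm moves only by the tool play_rows, never from a script. Its argument "targets" is one flat list of numbers, 5 for each row, row after row: the shift along the tool's x, y, z in mm, then the turn about the tool's z in degrees, then the closure, from -1 (fully open) to 1 (shut). A call has 1 to 10 rows; each row shifts and turns the commanded pose from where the row before left it, along the tool's axes as they then stand; what a row does not reach is not made up. A row lasts 1/8 s, in which the tool goes at most 62.5 mm and 10.7 degrees, less where a joint would pass 70% of its speed; a pose out of reach is approached as far as the arm can. A call is refused whole if a number of a shift passes 62.5 or a number of a turn 10.7, either way. A call with a gripper value outside its range is refused whole. The fingers move at their own pace and stop on an object; "force" is the grip in N (left out, the last holds). Time passes only in rows, so rows that do not move let the fingers close. It gives the time, the measured TCP pose, the force, the opening and the grip force at its end, in the units of the state.
- robot.sense(): the state, without advancing time (a new reading comes with each control period).
- robot.capture(name): name is "scene" or "top" or "wrist"; returns a dict with "image" (384x512x3 uint8, red, green, blue), "fx", "fy", "cx", "cy" (pixels), "rvec" (rotation vector, rad) and "tvec" (3), from world to camera coordinates, as OpenCV has them. Camera axes: x right, y down, z forward; pixel columns grow to the right and rows downward; lengths in m; the calibration is good to about 2 mm. The wrist camera is an equidistant fisheye: a pixel r from the principal point sees the ray r / f radians off the axis. A picture is of the moment at which its call begins. There is no depth.
- robot.finish_job(): hands the job in; it is judged then, once.
The state is a dict: "t": time; "qpos": joint angles; "qvel": joint speeds; "joint_torque": joint torques, N m; "eef_pos": TCP position; "ee_rot": TCP orientation; "contact_force": force on the tool from outside, world axes, zero at the start; "wrist_torque": the same for the moment, N m; "width": opening from 0.0 (shut) to 1.0 (fully open); "finger_force": force on a finger pad.
Only numpy, scipy, OpenCV 4.12 (cv2) and the standard library are available. Lean on these libraries where they do the work, as an engineer would, in place of code of your own. Each camera call takes 0.05 s, during which the arm holds its last target. There are 200 camera calls.

## Working session

There is one attempt and no reset: what is moved stays moved. The work goes in short steps, Python scripts to look and compute and a tool call to move; the robot and the scene stay as the last step left them, time stands still between calls to the robot, and variables do not carry over. Pictures are saved under pics/ and viewed, at most 14 in all, crops included, and the job is handed in when it is done.

Besides the shell and the picture viewer there is one more tool, called as a command line: name --argument value ..., lists and objects as JSON in quotes. play_rows: Moves the arm, as the interface text tells. Its arguments: {"type":"object","properties":{"targets":{"type":"array","items":{"type":"number"}},"force":{"type":"number"}},"required":["targets"]}

```bash
mkdir -p pics; ls; cat > h.py <<'E'
import numpy as np, cv2
from bench import robot
def cap(n,f):
    c=robot.capture(n); cv2.imwrite(f'pics/{f}.png',c['image'][:,:,::-1]); np.save(f'pics/{f}.npy',c,allow_pickle=True); return c
def load(f): return np.load(f'pics/{f}.npy',allow_pickle=True).item()
def ray(c,u,v,fish=False):
    x=(u-c['cx'])/c['fx'];y=(v-c['cy'])/c['fy']
    if fish:
        r=np.hypot(x,y); k=np.sin(r)/r if r>1e-9 else 1; d=np.array([x*k,y*k,np.cos(r)])
    else: d=np.array([x,y,1.])
    R=cv2.Rodrigues(np.array(c['rvec'],float))[0]; t=np.array(c['tvec'],float).ravel()
    return -R.T@t, R.T@d
def atz(c,u,v,z,fish=False):
    o,d=ray(c,u,v,fish); return o+d*(z-o[2])/d[2]
def proj(c,p,fish=False):
    R=cv2.Rodrigues(np.array(c['rvec'],float))[0]; q=R@np.array(p,float)+np.array(c['tvec'],float).ravel()
    if fish:
        s=np.hypot(q[0],q[1]); th=np.arctan2(s,q[2]); k=th/s if s>1e-9 else 1/q[2]
        return np.array([c['cx']+c['fx']*q[0]*k,c['cy']+c['fy']*q[1]*k])
    return np.array([c['cx']+c['fx']*q[0]/q[2],c['cy']+c['fy']*q[1]/q[2]])
E
python3 - <<'E'
from h import *
a=cap('top','top0');b=cap('scene','scene0');w=cap('wrist','wrist0')
for c in(a,b,w): print(ray(c,c['cx'],c['cy'],c is w), c['fx'],c['cx'],c['cy'])
s=robot.sense();print(s)
for n in('top0','scene0'):
    cv2.imwrite(f'pics/{n}x.png',cv2.resize(load(n)['image'][:,:,::-1],(800,600),interpolation=cv2.INTER_CUBIC))
E
```

```text
pics
(array([ 0.56058752, -0.01992699,  0.8519828 ]), array([ 0.0616131 ,  0.04773255, -0.99695809])) 362.16391564029936 252.25119730719027 190.58500557761894
(array([ 1.10295324, -0.22476696,  0.81623188]), array([-0.51191219,  0.2232966 , -0.82950861])) 401.15348632395006 252.83257834653315 190.30396895881267
(array([0.08019875, 0.57352179, 0.37367346]), array([ 0.25826104, -0.0703679 , -0.963509  ])) 297.3186396354542 249.2226028604998 190.72188415518306
{'t': 0.15, 'qpos': array([1.20270831e+00, 3.77898157e-01, 7.99541469e-02, 1.27438539e+00,
       1.43853467e-07, 1.46051286e+00]), 'qvel': array([ 0.0004633 , -0.00150027,  0.00292968, -0.00183387,  0.00084691,
        0.00177127]), 'joint_torque': array([ 6.00478179e-04, -4.64035320e+01,  2.70170367e+01,  1.39029737e-02,
       -1.71418624e-04,  2.18568076e-06]), 'eef_pos': array([0.14650605, 0.55579426, 0.40398192]), 'ee_rot': array([-4.03791101e-01, -3.11516755e+00,  2.33926727e-03]), 'contact_force': array([-0.3872121 , -0.46743612,  0.47749767]), 'wrist_torque': array([ 0.00016969, -0.00025448,  0.03331786]), 'finger_force': 0.0, 'width': 1.0016061649365722}
```

View pics/top0x.png

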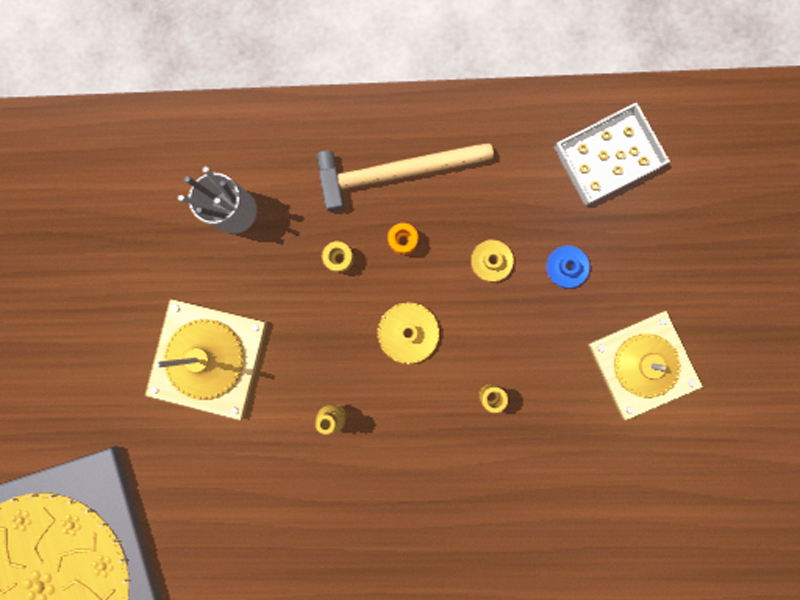

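View pics/scene0x.png

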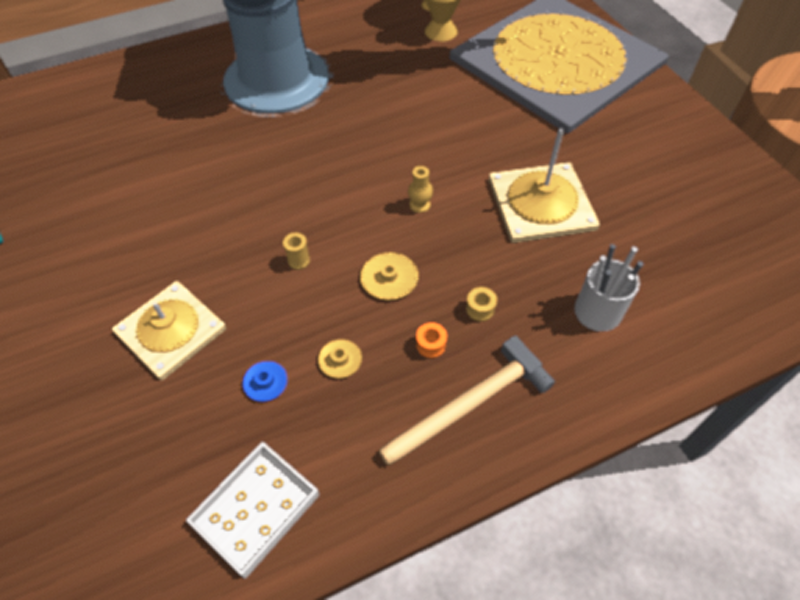

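```bash
cat > meas.py <<'E'
from h import *
from scipy.optimize import minimize, least_squares
def mask(c):
    h,s,v=cv2.split(cv2.cvtColor(c['image'],cv2.COLOR_RGB2HSV)); return ((h>=17)&(h<=32)&(s>120)&(v>60)).astype(np.uint8)
P={'column':[(17,0),(17,4),(21,32),(13,54),(13,80)],'wide_pan':[(16,0),(45,12),(13,12.1),(13,26)],'small_pan':[(15,0),(31,10),(13,10.1),(13,24)],'tall_cup':[(17.5,0),(17.5,52)],'short_cup':[(21.5,0),(21.5,32)]}
def sil(c,n,x,y,S=8):
    m=np.zeros(c['image'].shape[:2],np.uint8); th=np.linspace(0,2*np.pi,40)
    rs=[np.array([proj(c,(x+r/1e3*np.cos(t),y+r/1e3*np.sin(t),z/1e3)) for t in th]) for r,z in P[n]]
    for a,b in zip(rs,rs[1:]): cv2.fillConvexPoly(m,cv2.convexHull(np.round(np.vstack([a,b])*16).astype(np.int32)),1,shift=4)
    return m
def cen(m):
    M=cv2.moments(m,True); return np.array([M['m10']/M['m00'],M['m01']/M['m00']])
def blob(c,u,v):
    m=cv2.morphologyEx(mask(c),cv2.MORPH_CLOSE,np.ones((3,3))); n,l,st,ce=cv2.connectedComponentsWithStats(m)
    k=min((i for i in range(1,n) if st[i,4]>30),key=lambda i:np.hypot(*(ce[i]-(u,v))))
    b=(l==k).astype(np.uint8); cs,_=cv2.findContours(b,cv2.RETR_EXTERNAL,cv2.CHAIN_APPROX_NONE); cv2.drawContours(b,cs,-1,1,-1); return b
def fit(c,n,u,v):
    b=blob(c,u,v); p=atz(c,u,v,.02)[:2]
    for _ in range(6):
        s=sil(c,n,*p); z=.02; p=p+(atz(c,*cen(b),z)-atz(c,*cen(s),z))[:2]
    s=sil(c,n,*p); return p,(b&s).sum()/(b|s).sum()
E
python3 - <<'E'
from meas import *
k=1.5625
T={'column':(328,415),'wide_pan':(408,333),'small_pan':(492,260),'tall_cup':(494,399),'short_cup':(338,256)}
S={'column':(420,190),'wide_pan':(389,276),'small_pan':(340,358),'tall_cup':(296,250),'short_cup':(481,303)}
a=load('top0');b=load('scene0')
for n in T:
    r=[fit(c,n,q[n][0]/k,q[n][1]/k) for c,q in((a,T),(b,S))]
    print(n,[(np.round(p*1e3,1),round(i,2)) for p,i in r],round(np.hypot(*r[0][0]),3))
def board(c,u,v):
    h,s,v_=cv2.split(cv2.cvtColor(c['image'],cv2.COLOR_RGB2HSV)); m=((h>=15)&(h<=35)&(v_>140)).astype(np.uint8); m=cv2.morphologyEx(m,cv2.MORPH_CLOSE,np.ones((3,3)))
    n,l,st,ce=cv2.connectedComponentsWithStats(m); i=min((i for i in range(1,n) if st[i,4]>500),key=lambda i:np.hypot(*(ce[i]-(u,v))))
    cs,_=cv2.findContours((l==i).astype(np.uint8),cv2.RETR_EXTERNAL,cv2.CHAIN_APPROX_NONE); q=max(cs,key=cv2.contourArea)[:,0]
    w=np.array([atz(c,*p,.015)[:2]*1e3 for p in q],np.float32); return cv2.minAreaRect(w)
for n,t,s in(('big',(205,358),(545,200)),('small',(648,366),(168,328))):
    print(n,board(a,t[0]/k,t[1]/k),board(b,s[0]/k,s[1]/k))
print('bigtip',atz(a,160/k,363/k,.166),atz(b,561/k,130/k,.166)); print('smalltip',atz(a,664/k,368/k,.076),atz(b,157/k,308/k,.076))
for n,p in(('pot',(218,200)),('hamhead',(330,180)),('orange',(403,240)),('blue',(569,266))): print(n,atz(a,p[0]/k,p[1]/k,.03))
m=a['image'][130:190,200:400,::-1]; m2=b['image'][160:260,140:330,::-1]
cv2.imwrite('pics/crop1.png',np.vstack([cv2.resize(m,(700,210),interpolation=3),cv2.resize(m2,(700,368),interpolation=3)]))
E
```

```text
column [(array([439.1, 115.5]), np.float64(0.92)), (array([439.7, 115. ]), np.float64(0.9))] 0.454
wide_pan [(array([560.6,   1.4]), np.float64(0.98)), (array([ 5.636e+02, -4.000e-01]), np.float64(0.97))] 0.561
small_pan [(array([ 665.6, -125.6]), np.float64(0.95)), (array([ 667.4, -126. ]), np.float64(0.98))] 0.677
tall_cup [(array([ 465.5, -118.9]), np.float64(0.9)), (array([ 464.6, -118.1]), np.float64(0.89))] 0.48
short_cup [(array([676.5, 104.2]), np.float64(0.92)), (array([673.9, 104.9]), np.float64(0.91))] 0.685
big ((527.8394165039062, 307.0889892578125), (151.66946411132812, 151.0702667236328), 75.4625015258789) ((529.4664916992188, 305.6705322265625), (153.6654815673828, 156.3175506591797), 75.19205474853516)
small ((507.630615234375, -338.7945556640625), (122.74156188964844, 123.99372863769531), 22.207963943481445) ((512.8527221679688, -338.76629638671875), (131.281982421875, 122.46798706054688), 22.678030014038086)
bigtip [0.52879057 0.30325872 0.166     ] [0.5303948  0.30583795 0.166     ]
smalltip [ 0.50684868 -0.34138283  0.076     ] [ 0.51955692 -0.33823135  0.076     ]
pot [0.76364028 0.28035829 0.03      ]
hamhead [0.78856423 0.11141019 0.03      ]
orange [0.69590431 0.00484085 0.03      ]
blue [ 0.65173912 -0.2334859   0.03      ]
```

View pics/crop1.png

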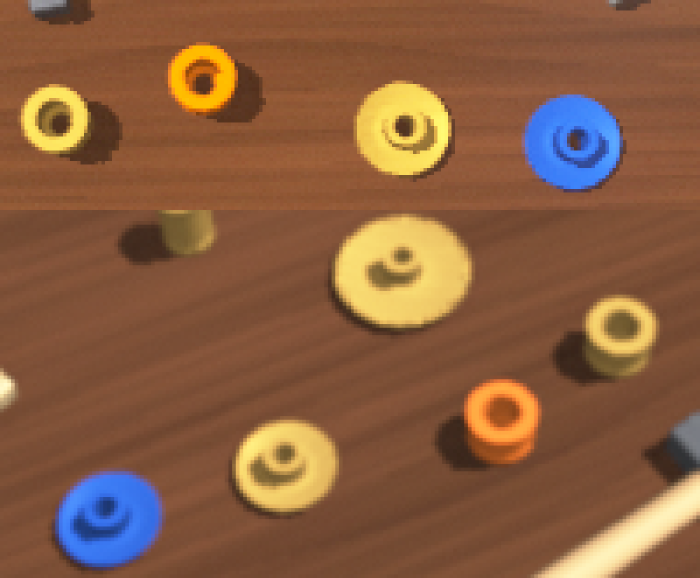

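The top picture (in 800x600 pixels) shows the column at (326,424), the wide pan at (408,333) and the tall cup at (494,399). Two objects could be the short cup: the brass one at (338,256) and the orange one at (403,238). I take the brass one, because orange is excluded. Two could be the small pan: the brass one at (492,260) and the blue one at (569,266). I take the brass one, because blue is excluded. The crop confirms both choices. The feet are at (205,358) for the big one and (650,366) for the small one, and sizes and views agree to within 2-3 mm.

play_rows --targets '[0, 0, 0, -7.4, -1, 0, 0, 0, -7.4, -1, -30, -45, 0, 0, -1, -33, -50, 0, 0, -1, -33, -50, 0, 0, -1, -33, -50, 0, 0, -1, -33, -50, 0, 0, -1, -33, -50, 0, 0, -1, -33, -50, 0, 0, -1, -33, -50, 0, 0, -1]' --force 40

```text
t: 1.4
eef_pos: [0.4084, 0.1593, 0.4047]
ee_rot: [-0.001, 3.141, 0.0]
contact_force: [0.8, 0.3, -0.6]
width: 1.0
finger_force: 0.0
```

play_rows --targets '[-31.5, -45, 30, 0, -1, 0, 0, 30, 0, -1, 0, 0, 0, 0, -1]'

```text
t: 1.78
eef_pos: [0.4381, 0.1154, 0.3426]
ee_rot: [-0.002, -3.136, 0.001]
contact_force: [-0.4, -0.1, 0.9]
width: 0.995
finger_force: 0.0
```

```bash
python3 - <<'E'
from h import *
c=cap('wrist','w1'); s=robot.sense(); print(s['eef_pos'],s['ee_rot'],ray(c,c['cx'],c['cy'],True))
im=c['image'][:,:,::-1].copy()
for p in((.4393,.1152,.08),(.529,.305,.166),(.5615,.0005,.026),(.465,-.1185,.052),(.529,.305,.049)):
    u=proj(c,p,True); print(u)
    cv2.drawMarker(im,tuple(int(round(v)) for v in u),(255,0,255),0,9,1)
cv2.imwrite('pics/w1x.png',cv2.resize(im,(800,600),interpolation=2))
E
```

```text
[0.43852008 0.11605784 0.34408647] [ 2.98166729e-04 -3.13845349e+00  2.52414412e-04] (array([0.36936129, 0.11597598, 0.31276474]), array([ 2.62030061e-01, -9.58662185e-04, -9.65059235e-01]))
[248.55679902 198.67863022]
[472.46591083 327.18088567]
[151.83420226 283.95234613]
[ 40.8255101  212.01203759]
[414.97088247 265.13160656]
```

View pics/w1x.png

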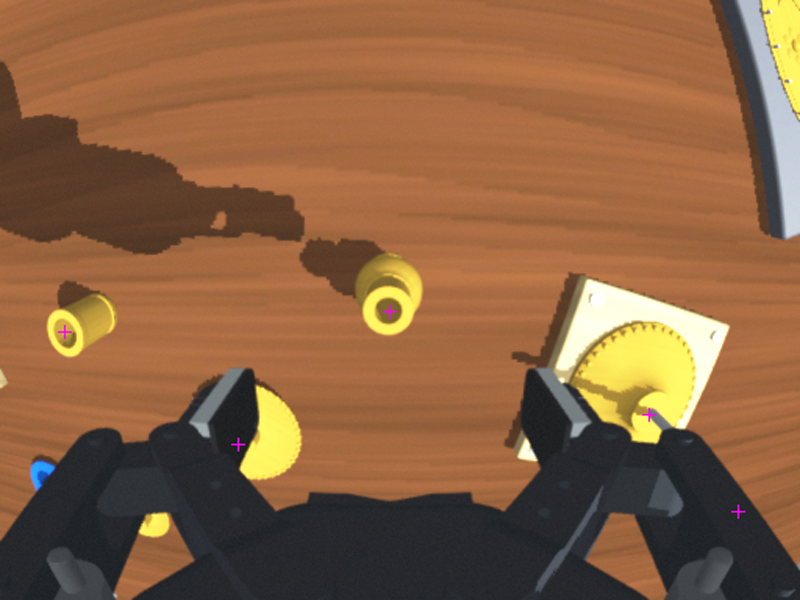

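Wrist picture: the column's top ring is at (388,311), right on the projected marker. The rod's base on the big foot also matches at about (650,415). I'll grasp the column.

play_rows --targets '[-0.5, 0, 60, 0, -1, 0, 0, 57, 0, -1, 0, 0, 0, 0, 1, 0, 0, 0, 0, 1, 0, 0, 0, 0, 1, 0, 0, 0, 0, 1, 0, 0, 0, 0, 1, 0, 0, 0, 0, 1]' --force 50

```text
t: 2.82
eef_pos: [0.4416, 0.1163, 0.2305]
ee_rot: [-0.001, 3.136, -0.0]
contact_force: [-0.1, -1.5, 7.3]
width: 0.288
finger_force: 48.6
```

play_rows --targets '[0, 0, -20, 0, 1, 0, 0, -50, 0, 1, 0, 0, -60, 0, 1, 0, 0, -60, 0, 1, -20, 40, 0, 0, 1, -25, 50, 0, 0, 1, -25, 50, 0, 0, 1, -19.5, 49.5, 0, 0, 1, 0, 0, 0, 0, 1, 0, 0, 0, 0, 1]'

```text
t: 4.08
eef_pos: [0.5289, 0.3057, 0.4182]
ee_rot: [0.002, -3.142, 0.001]
contact_force: [0.5, -0.9, -1.6]
width: 0.292
finger_force: 50.0
```

```bash
python3 - <<'E'
from h import *
s=robot.sense(); print(s['eef_pos'],s['ee_rot'],s['contact_force'],s['width'])
im=[]
for n,fi in(('wrist',True),('scene',False),('top',False)):
    c=cap(n,n+'2'); I=c['image'][:,:,::-1].copy()
    for z in(.166,.049): print(n,proj(c,(.529,.305,z),fi))
    e=s['eef_pos']; print(proj(c,(e[0],e[1],e[2]-.227),fi))
    u=proj(c,(.529,.305,.166),fi).astype(int); x=int(np.clip(u[0]-75,0,362));y=int(np.clip(u[1]-75,0,234)); print(n,x,y)
    im.append(cv2.resize(I[y:y+150,x:x+150] if n!='wrist' else I,(400,300) if n=='wrist' else (400,400),interpolation=2))
cv2.imwrite('pics/m2.png',np.vstack([np.hstack([im[1],im[2]])[:,:,:],np.hstack([im[0][120:],np.zeros((180,400,3),np.uint8)])]))
E
```

```text
[0.52887272 0.3056764  0.41815461] [ 1.51597626e-03 -3.14154971e+00  6.22680819e-04] [ 0.52417334 -0.85633639 -1.62406171] 0.2918470265005309
wrist [247.94279289 199.34142293]
wrist [248.45353689 169.57400036]
[248.72853384 209.77594568]
wrist 172 124
scene [358.41495127  82.94204878]
scene [349.20576576 117.8726875 ]
[360.86280888  74.36351314]
scene 283 7
top [101.51564824 232.22543074]
top [125.66204394 229.41492925]
[ 94.87321741 233.03185044]
top 26 157
```

View pics/m2.png

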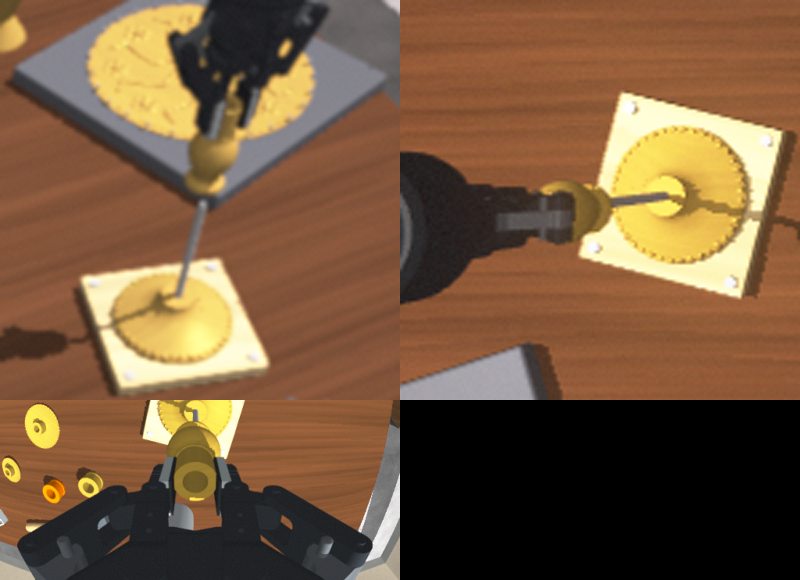

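The column hangs upright above the rod, in line with it in the scene and top views (rod base at (180,294) in the scene crop). I'll lower it in steps while watching the force.

play_rows --targets '[0, 0, 15, 0, 1, 0, 0, 10, 0, 1, 0, 0, 10, 0, 1, 0, 0, 10, 0, 1, 0, 0, 0, 0, 1]'

```text
t: 4.85
eef_pos: [0.5289, 0.3057, 0.3715]
ee_rot: [0.001, -3.14, 0.001]
contact_force: [-0.4, 0.8, -2.6]
width: 0.282
finger_force: 50.0
```

play_rows --targets '[0, 0, 25, 0, 1, 0, 0, 25, 0, 1, 0, 0, 25, 0, 1, 0, 0, 8, 0, 1, 0, 0, 0, 0, 1]'

```text
t: 5.48
eef_pos: [0.5291, 0.3058, 0.2898]
ee_rot: [0.001, -3.141, 0.0]
contact_force: [-0.4, -0.2, -2.6]
width: 0.279
finger_force: 50.1
```

play_rows --targets '[0, 0, 3, 0, 1, 0, 0, 0, 0, 1]'

```text
t: 5.72
eef_pos: [0.5295, 0.3059, 0.2875]
ee_rot: [-0.001, 3.14, 0.001]
contact_force: [-0.4, 0.4, -2.5]
width: 0.282
finger_force: 50.0
```

play_rows --targets '[0, 0, 4, 0, 1, 0, 0, 2, 0, 1, 0, 0, 0, 0, 1]'

```text
t: 6.1
eef_pos: [0.529, 0.3057, 0.2805]
ee_rot: [0.001, -3.141, 0.0]
contact_force: [-0.1, -0.2, -2.3]
width: 0.288
finger_force: 50.0
```

play_rows --targets '[0, 0, 2, 0, 1, 0, 0, 0, 0, 1]'

```text
t: 6.35
eef_pos: [0.5294, 0.3058, 0.2796]
ee_rot: [-0.001, 3.14, 0.0]
contact_force: [-2.3, -0.8, 3.1]
width: 0.284
finger_force: 50.6
```

play_rows --targets '[0, 0, 0, 0, 0, 0, 0, 0, 0, -1, 0, 0, 0, 0, -1, 0, 0, 0, 0, -1, 0, 0, -40, 0, -1, 0, 0, -60, 0, -1, 0, 0, -20, 0, -1, 0, 0, 0, 0, -1]'

```text
t: 7.35
eef_pos: [0.5298, 0.3061, 0.4009]
ee_rot: [-0.001, 3.137, 0.003]
contact_force: [-0.1, 0.5, -0.4]
width: 0.999
finger_force: 0.0
```

play_rows --targets '[-3, -35, 0, 0, -1, -6, -60, 0, 0, -1, -6, -60, 0, 0, -1, -6, -60, 0, 0, -1, -6, -55, 0, 0, -1, -6, -35, 60, 0, -1, 0, 0, 30, 0, -1, 0, 0, 0, 0, 0, 0, 0, 0, 0, 0]'

```text
t: 8.48
eef_pos: [0.5617, 0.0048, 0.3152]
ee_rot: [0.002, -3.141, -0.0]
contact_force: [1.0, 0.4, 0.6]
width: 0.606
finger_force: 0.0
```

```bash
python3 - <<'E'
from meas import *
s=robot.sense(); print(s['eef_pos'],s['ee_rot'],s['width'])
c=cap('top','top3');w=cap('wrist','w3')
for n,p in(('wide_pan',(.5615,.0005,.026)),('col',(.529,.305,.129)),('tip',(.529,.305,.166))): print(n,proj(w,p,True),proj(c,p))
print(fit(load('scene0'),'column',270,120))
I=w['image'][:,:,::-1].copy(); u=proj(w,(.5615,.0005,.026),True); cv2.drawMarker(I,tuple(int(round(v)) for v in u),(255,0,255),0,7,1)
u=proj(c,(.529,.305,.129)).astype(int); J=c['image'][u[1]-45:u[1]+45,u[0]-50:u[0]+70,::-1]
cv2.imwrite('pics/m3.png',np.hstack([cv2.resize(I[110:270,130:370],(480,320),interpolation=3),cv2.resize(J,(320,240),interpolation=3)if 0 else cv2.copyMakeBorder(cv2.resize(J,(320,240),interpolation=3),0,80,0,0,0)]))
E
```

```text
[0.5616801  0.00477353 0.3151667 ] [ 1.70394621e-03 -3.14129391e+00 -2.78339460e-04] 0.6055000808524164
wide_pan [243.93037362 185.62039859] [261.05251043 212.37782406]
col [570.07047848 182.75155601] [109.98103012 231.24010901]
tip [598.92877877 193.65874603] [101.51564824 232.22543074]
(array([0.43974696, 0.11504458]), np.float64(0.9015544041450777))
```

View pics/m3.png

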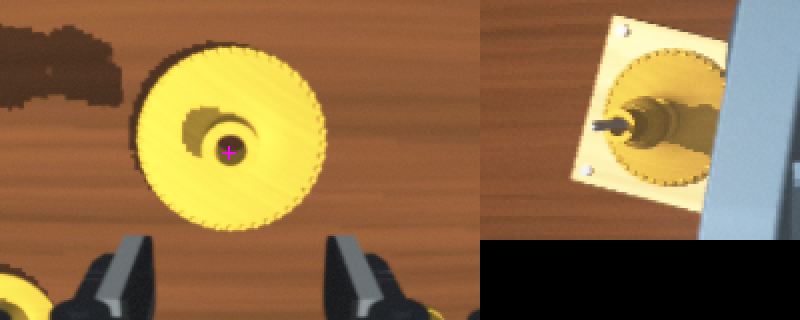

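The wide pan's hub is at (231,150) in the crop, within 1 mm of the marker. The column stands centred on the big foot.

play_rows --targets '[0, -4, 60, 0, 0, 0, 0, 50, 0, 0, 0, 0, 19, 0, 0, 0, 0, 0, 0, 1, 0, 0, 0, 0, 1, 0, 0, 0, 0, 1, 0, 0, 0, 0, 1, 0, 0, 0, 0, 1, 0, 0, 0, 0, 1]'

```text
t: 9.7
eef_pos: [0.5617, 0.0004, 0.1861]
ee_rot: [-0.001, 3.141, 0.0]
contact_force: [0.3, -0.5, -2.1]
width: 0.274
finger_force: 49.1
```

```bash
python3 -c "
from h import *
s=robot.sense(); print(s['eef_pos'],s['ee_rot'],s['width'])"
```

```text
[5.61727868e-01 4.12556907e-04 1.86072877e-01] [-6.96826477e-04  3.14142885e+00  1.23461653e-04] 0.27354228541511794
```

play_rows --targets '[0, 0, -20, 0, 1, 0, 0, -50, 0, 1, 0, 0, -60, 0, 1, 0, 0, -60, 0, 1, 4, 40, 0, 0, 1, 6, 55, 0, 0, 1, 6, 60, 0, 0, 1, 6, 60, 0, 0, 1, 6, 55, 0, 0, 1, 4.5, 35, 0, 0, 1]'

```text
t: 10.95
eef_pos: [0.5283, 0.3079, 0.3757]
ee_rot: [0.004, -3.141, -0.0]
contact_force: [-0.3, -0.4, -2.1]
width: 0.281
finger_force: 49.5
```

play_rows --targets '[0, 0, 0, 0, 1, 0, 0, 0, 0, 1]'

```text
t: 11.2
eef_pos: [0.529, 0.3051, 0.3757]
ee_rot: [0.001, -3.141, 0.001]
contact_force: [-0.2, -0.0, -1.9]
width: 0.278
finger_force: 49.6
```

```bash
python3 - <<'E'
from h import *
s=robot.sense(); e=s['eef_pos'];print(e,s['ee_rot'],s['contact_force'],s['width'])
im=[]
for n,x,y in(('scene',283,7),('wrist',170,120)):
    c=cap(n,n+'4'); I=c['image'][:,:,::-1].copy()
    im.append(cv2.resize(I[y:y+150,x:x+150],(400,400),interpolation=2)); print(n,[proj(c,(e[0],e[1],e[2]-h),n=='wrist') for h in(.16,.186)],proj(c,(.529,.3055,.166),n=='wrist'))
cv2.imwrite('pics/m4.png',np.hstack(im))
E
```

```text
[0.52898103 0.30508596 0.37570937] [ 8.64531622e-04 -3.14117292e+00  1.12462551e-03] [-0.17003149 -0.02718666 -1.92049522] 0.2776488835035923
scene [array([362.94949659,  65.83086653]), array([360.54178775,  74.96131088])] [358.59413821  82.88040211]
wrist [array([249.4096153, 254.2478806]), array([249.43202694, 233.0894362 ])] [250.08848143 218.38597047]
```

View pics/m4.png

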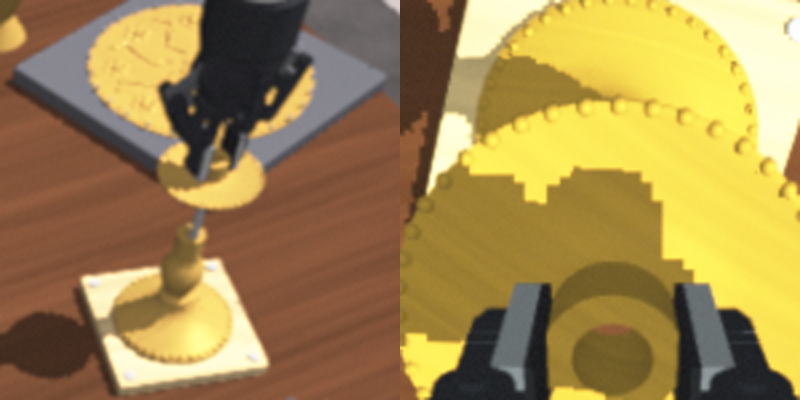

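The pan is held level above the rod, and the column sits upright on its seat. Lowering it now.

play_rows --targets '[0, 0, 12, 0, 1, 0, 0, 10, 0, 1, 0, 0, 10, 0, 1, 0, 0, 0, 0, 1]'

```text
t: 11.8
eef_pos: [0.5286, 0.305, 0.3425]
ee_rot: [0.0, -3.139, 0.002]
contact_force: [0.0, 0.3, -1.5]
width: 0.277
finger_force: 49.6
```

play_rows --targets '[0, 0, 15, 0, 1, 0, 0, 10, 0, 1, 0, 0, 2, 0, 1, 0, 0, 0, 0, 1]'

```text
t: 12.3
eef_pos: [0.529, 0.3054, 0.3168]
ee_rot: [0.001, -3.141, 0.0]
contact_force: [-0.9, -0.3, -2.0]
width: 0.278
finger_force: 49.6
```

play_rows --targets '[0, 0, 1.5, 0, 1, 0, 0, 0, 0, 1]'

```text
t: 12.55
eef_pos: [0.5292, 0.3055, 0.3157]
ee_rot: [-0.001, 3.141, 0.0]
contact_force: [0.5, -0.6, -2.3]
width: 0.282
finger_force: 49.6
```

play_rows --targets '[0, 0, 1, 0, 1, 0, 0, 0, 0, 1]'

```text
t: 12.8
eef_pos: [0.5292, 0.3055, 0.3147]
ee_rot: [-0.001, 3.141, 0.0]
contact_force: [0.4, 1.2, -2.0]
width: 0.28
finger_force: 49.6
```

play_rows --targets '[0, 0, 0.8, 0, 1, 0, 0, 0, 0, 1]'

```text
t: 13.05
eef_pos: [0.5293, 0.3055, 0.3146]
ee_rot: [-0.001, 3.14, 0.001]
contact_force: [-0.6, -1.4, 4.2]
width: 0.276
finger_force: 50.2
```

play_rows --targets '[0, 0, 0.8, 0, 1, 0, 0, 0, 0, 1]'

```text
t: 13.3
eef_pos: [0.5295, 0.3055, 0.3145]
ee_rot: [-0.001, 3.139, 0.002]
contact_force: [-2.4, -1.3, 8.3]
width: 0.277
finger_force: 50.5
```

play_rows --targets '[0, 0, 0, 0, 0, 0, 0, 0, 0, 0, 0, 0, 0, 0, 0, 0, 0, -25, 0, 0, 0, 0, -60, 0, -1, 4, -34, 0, 0, -1, 9, -60, 0, 0, -1, 9, -60, 0, 0, -1, 9, -60, 0, 0, -1, 9, -60, 0, 0, -1]'

```text
t: 14.55
eef_pos: [0.4886, 0.0297, 0.3978]
ee_rot: [-0.001, 3.141, -0.0]
contact_force: [0.3, -0.1, 0.6]
width: 0.996
finger_force: 0.0
```

play_rows --targets '[9, -60, 0, 0, -1, 9, -60, 50, 0, -1, 6, -30, 30, 0, -1, 0, 0, 0, 0, -1, 0, 0, 0, 0, -1]'

```text
t: 15.18
eef_pos: [0.4673, -0.106, 0.3285]
ee_rot: [-0.001, 3.141, 0.001]
contact_force: [0.0, 0.3, 0.0]
width: 0.999
finger_force: 0.0
```

```bash
python3 - <<'E'
from h import *
s=robot.sense(); print(s['eef_pos'],s['ee_rot'],s['width'])
c=cap('scene','s5');w=cap('wrist','w5')
I=w['image'][:,:,::-1].copy(); u=proj(w,(.465,-.1185,.052),True); print(u); cv2.drawMarker(I,tuple(int(round(v)) for v in u),(255,0,255),0,7,1)
u=proj(c,(.529,.305,.155)).astype(int);print(u); J=c['image'][u[1]-50:u[1]+50,u[0]-60:u[0]+60,::-1]
cv2.imwrite('pics/m5.png',np.hstack([cv2.resize(I[120:280,130:370],(480,320),interpolation=3),cv2.copyMakeBorder(cv2.resize(J,(320,266),interpolation=3),0,54,0,0,0)]))
E
```

```text
[ 0.4673335  -0.10603251  0.32854534] [-8.98101408e-04  3.14116843e+00  7.90361907e-04] 0.9986889466399509
[233.92776369 187.14391307]
[357  86]
```

View pics/m5.png

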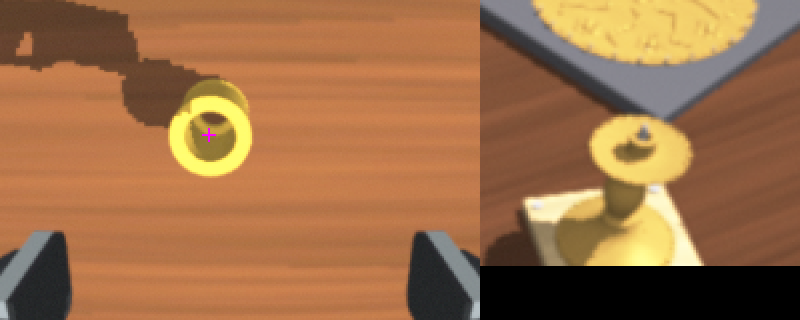

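The wide pan sits level on the column with the rod through its hub at (640,132). The tall cup's ring is centred at (210,136), about 1 mm from the marker.

play_rows --targets '[1.8, -12, 40, 0, -1, 0, 0, 60, 0, -1, 0, 0, 41.5, 0, -1, 0, 0, 0, 0, 1, 0, 0, 0, 0, 1, 0, 0, 0, 0, 1, 0, 0, 0, 0, 1, 0, 0, 0, 0, 1, 0, 0, 0, 0, 1]'

```text
t: 16.4
eef_pos: [0.467, -0.1186, 0.1892]
ee_rot: [-0.001, 3.136, -0.002]
contact_force: [-0.0, 1.0, 5.4]
width: 0.387
finger_force: 49.3
```

play_rows --targets '[0, 0, -20, 0, 1, 0, 0, -55, 0, 1, 0, 0, -60, 0, 1, 0, 0, -58, 0, 1, -6, 40, 0, 0, 1, -9, 60, 0, 0, 1, -9, 60, 0, 0, 1, -9, 60, 0, 0, 1, -9, 60, 0, 0, 1, -9, 60, 0, 0, 1]'

```text
t: 17.65
eef_pos: [0.5161, 0.2238, 0.3814]
ee_rot: [-0.001, 3.139, 0.001]
contact_force: [0.5, -0.0, -1.9]
width: 0.392
finger_force: 50.3
```

play_rows --targets '[-9, 50, 0, 0, 1, -3, 33, 0, 0, 1, 0, 0, 0, 0, 1, 0, 0, 0, 0, 1]'

```text
t: 18.15
eef_pos: [0.5279, 0.3043, 0.3805]
ee_rot: [-0.001, 3.141, -0.0]
contact_force: [0.0, -1.7, -2.3]
width: 0.387
finger_force: 50.4
```

```bash
python3 - <<'E'
from h import *
s=robot.sense(); e=s['eef_pos'];print(e,s['ee_rot'],s['contact_force'],s['width'])
im=[]
for n,x,y in(('scene',283,7),('wrist',170,120)):
    c=cap(n,n+'6'); I=c['image'][:,:,::-1].copy()
    im.append(cv2.resize(I[y:y+150,x:x+150],(400,400),interpolation=2))
cv2.imwrite('pics/m6.png',np.hstack(im))
E
```

```text
[0.52794318 0.30432361 0.38046318] [-7.32802556e-04  3.14071186e+00 -2.04433781e-04] [ 0.04961013 -1.67874451 -2.28343712] 0.38684939656953005
```

View pics/m6.png

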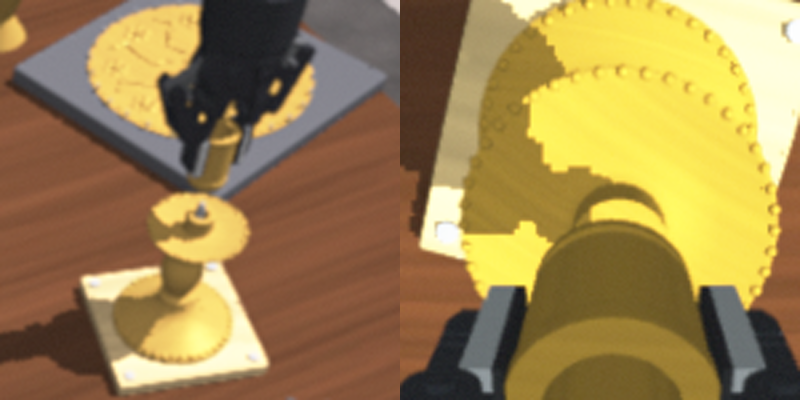

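The tall cup hangs upright over the rod end at (201,210), so I'll lower it.

play_rows --targets '[-1, 1, 10, 0, 1, 0, 0, 10, 0, 1, 0, 0, 8, 0, 1, 0, 0, 6, 0, 1, 0, 0, 0, 0, 1]'

```text
t: 18.88
eef_pos: [0.529, 0.3057, 0.3452]
ee_rot: [0.001, -3.141, 0.0]
contact_force: [-0.8, -0.3, -2.1]
width: 0.389
finger_force: 50.5
```

play_rows --targets '[0, 0, 1.5, 0, 1, 0, 0, 0, 0, 1]'

```text
t: 19.12
eef_pos: [0.5292, 0.3058, 0.3443]
ee_rot: [-0.001, 3.141, 0.0]
contact_force: [0.5, 0.1, -1.1]
width: 0.39
finger_force: 50.5
```

play_rows --targets '[0, 0, 1, 0, 1, 0, 0, 0, 0, 1]'

```text
t: 19.38
eef_pos: [0.5293, 0.3058, 0.3442]
ee_rot: [-0.001, 3.14, 0.001]
contact_force: [-0.6, -0.6, 5.0]
width: 0.383
finger_force: 50.9
```

play_rows --targets '[0, 0, 0, 0, 0, 0, 0, 0, 0, -1, 0, 0, 0, 0, -1, 0, 0, 0, 0, -1, 0, 0, -25, 0, -1, 0, 0, -40, 0, -1, -10, -35, 0, 0, -1, -19, -58, 0, 0, -1, -19, -58, 0, 0, -1, -19, -58, 0, 0, -1]'

```text
t: 20.62
eef_pos: [0.5966, 0.0951, 0.4082]
ee_rot: [-0.002, 3.141, 0.0]
contact_force: [1.7, 0.7, -0.5]
width: 1.001
finger_force: 0.0
```

play_rows --targets '[-17, -55, 25, 0, -1, -17, -55, 25, 0, -1, -17, -55, 20, 0, -1, -14, -45, 20, 0, 0, -5.5, -12, 0, 0, 0, 0, 0, 0, 0, 0, 0, 0, 0, 0, 0]'

```text
t: 21.5
eef_pos: [0.6668, -0.1233, 0.3193]
ee_rot: [-0.003, 3.14, 0.001]
contact_force: [-0.1, 0.6, 0.3]
width: 0.499
finger_force: 0.0
```

```bash
python3 - <<'E'
from h import *
s=robot.sense(); print(s['eef_pos'],s['ee_rot'],s['width'])
c=cap('scene','s7');w=cap('wrist','w7')
I=w['image'][:,:,::-1].copy(); u=proj(w,(.6665,-.126,.024),True); print(u); cv2.drawMarker(I,tuple(int(round(v)) for v in u),(255,0,255),0,7,1)
u=proj(c,(.529,.305,.155)).astype(int); J=c['image'][u[1]-50:u[1]+50,u[0]-60:u[0]+60,::-1]
cv2.imwrite('pics/m7.png',np.hstack([cv2.resize(I[110:270,130:370],(480,320),interpolation=3),cv2.copyMakeBorder(cv2.resize(J,(320,266),interpolation=3),0,54,0,0,0)]))
E
```

```text
[ 0.66676614 -0.12332591  0.31929397] [-3.37709578e-03  3.14045324e+00  5.51248260e-04] 0.498740845769352
[245.58943935 184.66059346]
```

View pics/m7.png

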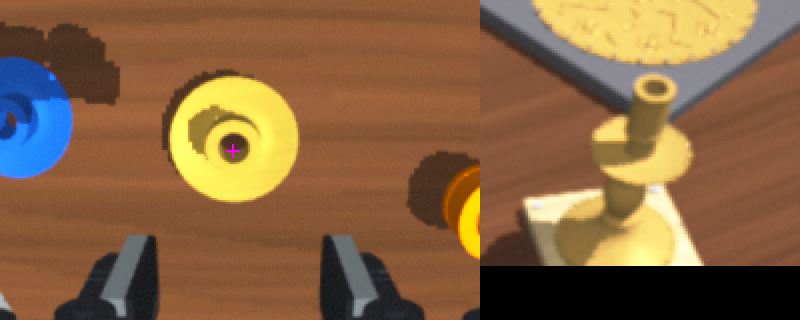

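The big candlestick is complete. The small pan's hub is at (234,149), on its marker, with the blue look-alike at far left and the orange one at far right.

play_rows --targets '[0, -2.5, 55, 0, 0, 0, 0, 50, 0, 0, 0, 0, 30, 0, 0, 0, 0, 0, 0, 0, 0, 0, 0, 0, 1, 0, 0, 0, 0, 1, 0, 0, 0, 0, 1, 0, 0, 0, 0, 1, 0, 0, 0, 0, 1]'

```text
t: 22.72
eef_pos: [0.667, -0.1268, 0.1843]
ee_rot: [-0.002, 3.14, 0.002]
contact_force: [-0.8, 3.8, 5.0]
width: 0.277
finger_force: 49.8
```

play_rows --targets '[0, 0, -20, 0, 1, 0, 0, -50, 0, 1, 0, 0, -40, 0, 1, 20, -15, 0, 0, 1, 45, -35, 0, 0, 1, 50, -35, 0, 0, 1, 44, -35, 0, 0, 1, 0, 0, 0, 0, 1, 0, 0, 0, 0, 1]'

```text
t: 23.85
eef_pos: [0.5079, -0.2475, 0.2932]
ee_rot: [0.0, 3.141, 0.0]
contact_force: [-0.5, 1.2, -1.1]
width: 0.277
finger_force: 49.3
```

```bash
python3 - <<'E'
from h import *
s=robot.sense(); print(s['eef_pos'],s['ee_rot'],s['contact_force'],s['width'])
im=[]
for n,f in(('wrist',1),('top',0),('scene',0)):
    c=cap(n,n+'8'); I=c['image'][:,:,::-1].copy(); x,y=np.clip(proj(c,(.508,-.340,.05),f)-[40,40],0,[432,304]).astype(int); print(n,x,y)
    J=cv2.resize(I[y:y+80,x:x+80],(266,266),interpolation=2)
    for z in(.041,.076):
        u=(proj(c,(.508,-.340,z),f)-[x,y]+.5)*266/80-.5; cv2.drawMarker(J,tuple(int(round(v)) for v in u),(255,0,255),0,7,1)
    im.append(J)
cv2.imwrite('pics/m8.png',np.hstack(im))
E
```

```text
[ 0.50785511 -0.24746939  0.29317831] [2.38321154e-04 3.14128648e+00 4.41900410e-04] [-0.5294639   1.22185849 -1.12574916] 0.2769726351602001
wrist 92 162
top 379 194
scene 62 159
```

View pics/m8.png

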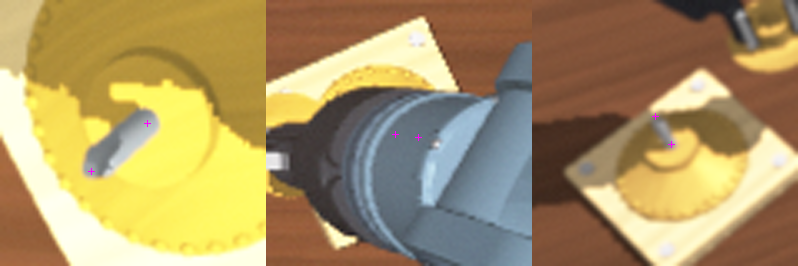

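The wrist crop shows the short rod running from (148,120) to (96,168), within 1 mm of the markers. I'll move over it and lower the pan.

play_rows --targets '[0, -40, 0, 0, 1, 0, -40, 0, 0, 1, 0, -12, 0, 0, 1, 0, 0, 0, 0, 1, 0, 0, 15, 0, 1, 0, 0, 12, 0, 1, 0, 0, 10, 0, 1, 0, 0, 0, 0, 1]'

```text
t: 25.0
eef_pos: [0.5073, -0.3385, 0.2548]
ee_rot: [0.001, -3.139, -0.003]
contact_force: [-0.1, 0.4, -0.9]
width: 0.275
finger_force: 49.4
```

play_rows --targets '[0, 0, 10, 0, 1, 0, 0, 10, 0, 1, 0, 0, 6, 0, 1, 0, 0, 0, 0, 1]'

```text
t: 25.5
eef_pos: [0.5075, -0.3391, 0.2295]
ee_rot: [0.001, -3.14, -0.002]
contact_force: [1.1, -1.1, -0.4]
width: 0.273
finger_force: 49.4
```

play_rows --targets '[0, 0, 2, 0, 1, 0, 0, 0, 0, 1]'

```text
t: 25.75
eef_pos: [0.5079, -0.3394, 0.2284]
ee_rot: [-0.001, 3.141, -0.0]
contact_force: [-0.9, 0.6, -1.4]
width: 0.274
finger_force: 49.4
```

play_rows --targets '[0, 0, 2, 0, 1, 0, 0, 0, 0, 1]'

```text
t: 26.0
eef_pos: [0.5078, -0.3393, 0.2262]
ee_rot: [0.001, -3.142, -0.0]
contact_force: [-0.2, 0.4, -1.8]
width: 0.273
finger_force: 49.4
```

play_rows --targets '[0, 0, 1, 0, 1, 0, 0, 0, 0, 1]'

```text
t: 26.25
eef_pos: [0.5078, -0.3394, 0.2253]
ee_rot: [-0.001, 3.141, -0.0]
contact_force: [-0.3, -0.3, -1.1]
width: 0.274
finger_force: 49.5
```

play_rows --targets '[0, 0, 1, 0, 1, 0, 0, 0, 0, 1]'

```text
t: 26.5
eef_pos: [0.5078, -0.3393, 0.2252]
ee_rot: [-0.001, 3.141, -0.001]
contact_force: [-0.5, 0.8, 5.2]
width: 0.274
finger_force: 50.1
```

play_rows --targets '[0, 0, 0, 0, 0, 0, 0, 0, 0, 0, 0, 0, 0, 0, 0, 0, 0, -30, 0, 0, 0, 0, -60, 0, 0, -12, 35, 0, 0, -1, -20, 55, 0, 0, -1, -20, 55, 0, 0, -1, -20, 55, 0, 0, -1, -20, 55, 0, 0, -1]'

```text
t: 27.75
eef_pos: [0.6001, -0.0825, 0.3143]
ee_rot: [-0.0, 3.141, -0.0]
contact_force: [0.1, -0.5, -0.1]
width: 1.0
finger_force: 0.0
```

play_rows --targets '[-20, 55, 0, 0, -1, -20, 55, 0, 0, -1, -20, 50, 0, 0, -1, -15, 28, 0, 0, -1, 0, 0, 0, 0, -1, 0, 0, 0, 0, -1]'

```text
t: 28.5
eef_pos: [0.6744, 0.1034, 0.314]
ee_rot: [0.001, -3.141, 0.001]
contact_force: [0.2, -0.7, -0.1]
width: 1.0
finger_force: 0.0
```

```bash
python3 - <<'E'
from h import *
s=robot.sense(); print(s['eef_pos'],s['ee_rot'],s['width'])
c=cap('scene','s9');w=cap('wrist','w9')
I=w['image'][:,:,::-1].copy(); u=proj(w,(.675,.1045,.032),True); print(u); cv2.drawMarker(I,tuple(int(round(v)) for v in u),(255,0,255),0,7,1)
u=proj(c,(.508,-.340,.05)).astype(int); J=c['image'][u[1]-50:u[1]+50,u[0]-60:u[0]+60,::-1]
cv2.imwrite('pics/m9.png',np.hstack([cv2.resize(I[110:270,130:370],(480,320),interpolation=3),cv2.copyMakeBorder(cv2.resize(J,(320,266),interpolation=3),0,54,0,0,0)]))
E
```

```text
[0.67437259 0.1033559  0.31398195] [ 6.45809896e-04 -3.14087759e+00  7.35568438e-04] 1.000495535365349
[250.7083897  190.07867988]
```

View pics/m9.png

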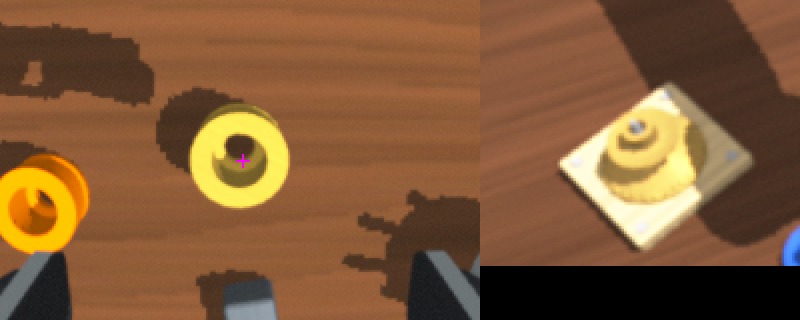

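The small pan sits on the small foot with the rod showing at (638,128). The brass short cup is centred at (240,159), under the gripper.

play_rows --targets '[0, 0, 55, 0, -1, 0, 0, 50, 0, -1, 0, 0, 28, 0, -1, 0, 0, 0, 0, 1, 0, 0, 0, 0, 1, 0, 0, 0, 0, 1, 0, 0, 0, 0, 1, 0, 0, 0, 0, 1, 0, 0, 0, 0, 1]'

```text
t: 29.72
eef_pos: [0.6758, 0.1036, 0.1841]
ee_rot: [-0.001, 3.137, -0.001]
contact_force: [-1.0, -1.2, 6.8]
width: 0.475
finger_force: 51.3
```

play_rows --targets '[0, 0, -20, 0, 1, 0, 0, -50, 0, 1, 0, 0, -45, 0, 1, 12, -35, 0, 0, 1, 20, -55, 0, 0, 1, 20, -55, 0, 0, 1, 20, -55, 0, 0, 1, 20, -55, 0, 0, 1, 20, -55, 0, 0, 1, 20, -55, 0, 0, 1]'

```text
t: 30.98
eef_pos: [0.542, -0.2629, 0.2969]
ee_rot: [-0.001, 3.141, -0.0]
contact_force: [0.7, -0.1, -1.9]
width: 0.478
finger_force: 51.0
```

play_rows --targets '[20, -50, 0, 0, 1, 15, -28, 0, 0, 1, 0, 0, 0, 0, 1, 0, 0, 0, 0, 1]'

```text
t: 31.48
eef_pos: [0.5079, -0.3389, 0.2965]
ee_rot: [-0.001, 3.141, 0.001]
contact_force: [-0.8, -0.3, -1.5]
width: 0.477
finger_force: 51.1
```

```bash
python3 - <<'E'
from h import *
s=robot.sense(); e=s['eef_pos'];print(e,s['ee_rot'],s['contact_force'],s['width'])
im=[]
for n,x,y in(('scene',40,130),('wrist',170,120)):
    c=cap(n,n+'10'); I=c['image'][:,:,::-1].copy()
    im.append(cv2.resize(I[y:y+150,x:x+150],(400,400),interpolation=2))
cv2.imwrite('pics/m10.png',np.hstack(im))
E
```

```text
[ 0.50792327 -0.33886775  0.29646955] [-1.07677554e-03  3.14111253e+00  1.06644974e-03] [-0.76738751 -0.30796403 -1.51216322] 0.47698715152425436
```

View pics/m10.png

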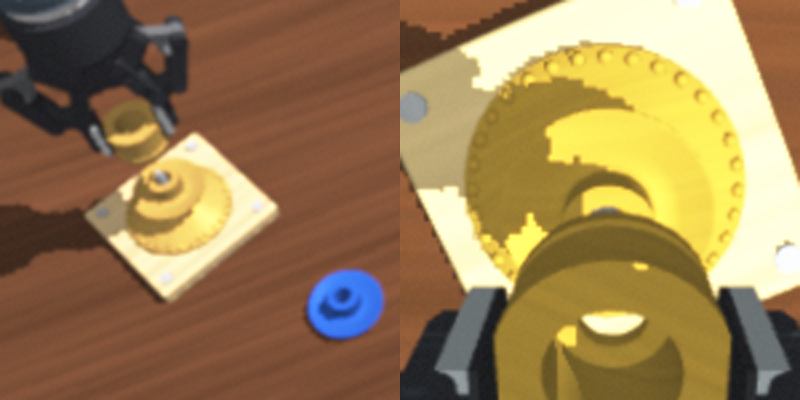

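The short cup is held level above the rod end at (158,178), so I'll lower it.

play_rows --targets '[0, 0, 15, 0, 1, 0, 0, 12, 0, 1, 0, 0, 10, 0, 1, 0, 0, 7, 0, 1, 0, 0, 0, 0, 1]'

```text
t: 32.2
eef_pos: [0.5075, -0.3391, 0.2514]
ee_rot: [0.001, -3.14, -0.002]
contact_force: [0.1, 0.1, -2.3]
width: 0.475
finger_force: 51.1
```

play_rows --targets '[0, 0, 2, 0, 1, 0, 0, 0, 0, 1]'

```text
t: 32.45
eef_pos: [0.5079, -0.3395, 0.2506]
ee_rot: [-0.001, 3.141, -0.001]
contact_force: [-0.2, 0.0, -2.1]
width: 0.474
finger_force: 51.1
```

play_rows --targets '[0, 0, 1, 0, 1, 0, 0, 0, 0, 1]'

```text
t: 32.7
eef_pos: [0.5078, -0.3393, 0.2494]
ee_rot: [-0.001, 3.141, -0.0]
contact_force: [0.5, 0.4, -2.1]
width: 0.472
finger_force: 51.1
```

play_rows --targets '[0, 0, 1, 0, 1, 0, 0, 0, 0, 1]'

```text
t: 32.95
eef_pos: [0.5079, -0.3394, 0.2491]
ee_rot: [-0.001, 3.141, -0.001]
contact_force: [-0.9, 1.3, 4.0]
width: 0.472
finger_force: 51.6
```

play_rows --targets '[0, 0, 1, 0, 1, 0, 0, 0, 0, 1]'

```text
t: 33.2
eef_pos: [0.5079, -0.3393, 0.249]
ee_rot: [-0.001, 3.14, -0.001]
contact_force: [-3.2, 2.4, 10.6]
width: 0.474
finger_force: 52.3
```

Seated. I'll release, retreat and check.

play_rows --targets '[0, 0, 0, 0, 0, 0, 0, 0, 0, -1, 0, 0, 0, 0, -1, 0, 0, 0, 0, -1, 0, 0, -30, 0, -1, 0, 0, -50, 0, -1, 10, 50, -30, 0, -1, 10, 50, 0, 0, -1, 0, 40, 0, 0, -1, 0, 0, 0, 0, -1]'

```text
t: 34.45
eef_pos: [0.4873, -0.197, 0.3575]
ee_rot: [0.006, -3.141, -0.001]
contact_force: [-0.9, 0.1, -0.2]
width: 0.998
finger_force: 0.0
```

```bash
python3 - <<'E'
from h import *
c=cap('scene','s11'); cv2.imwrite('pics/s11x.png',cv2.resize(c['image'][:,:,::-1],(800,600),interpolation=2))
E
```

```text
(no output)
```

View pics/s11x.png

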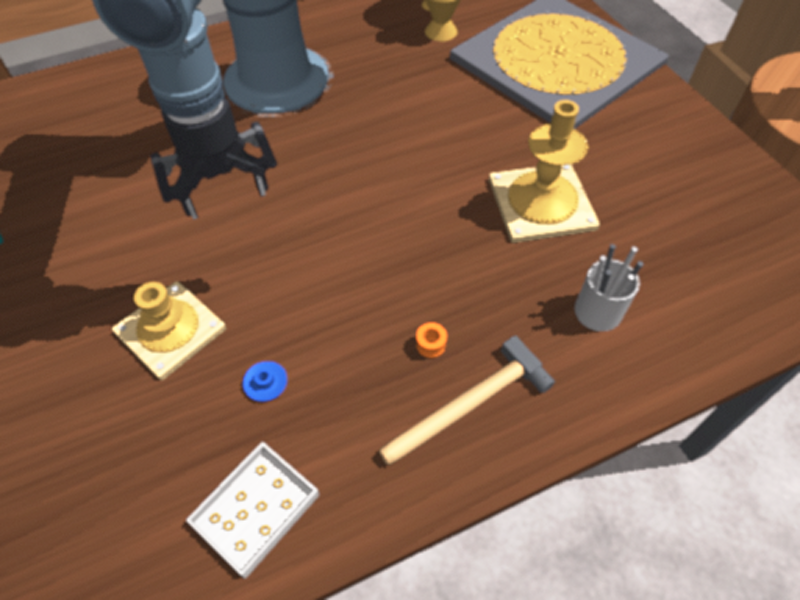

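Both candlesticks stand complete, the big one at (555,150) and the small one at (155,310). The hammer, pot and look-alikes have not moved, and the gripper is clear.

```bash
python3 -c "
from bench import robot
print(robot.finish_job())"
```

```text
the job is handed in; nothing more can be done
None
```

Both candlesticks are assembled in the order asked, with each piece resting on the one below before release. The hammer, pot of punches and look-alikes were left where they were, and the job was handed in at about 34.5 s of the 141 s limit.

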